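# Take the tube rotor off its drive spindle for washing

### The job

Take the tube rotor off the mixer's drive unit: hold it by its grip head, back it off the bayonet by turning it anticlockwise (seen from above) until you feel it come up against its stop, then draw it straight up the fixed spindle until it is clear of the open end, keeping it upright. Do not force it: the pin and the motor are delicate, so go by feel when turning and pulling. Stand it gently upright on its foot on the floor of the steel tray, let go of it, and leave everything else where it is.

Things in the scene. Friction and masses are not known exactly. Their poses are not given: they have to be found in the camera images.
- drive: Mixer drive unit, fixed to the bench: low white box 140 x 120 x 38 mm, grey turret 92 mm wide, on it a steel shoulder 42 mm wide, top 50 mm above the bench. Origin: centre of the underside, on the spindle's axis; z up; knob and switch on its -x face. From the shoulder rises the spindle: steel rod 12 mm thick, fixed at the bottom, open at the top.
- spindle_tip (a point): Open upper end of the spindle, on its axis, 138 mm above the bench, 88 mm above the shoulder. A 5 mm cross pin goes through the rod 14 mm above the shoulder, standing out 6.5 mm on both sides, hidden in the rotor's foot. The motor stopped at any angle: the pin's direction is not known. Forced beyond 0.6 N m the motor slips round, which is far too much.
- rotor_grip (a point): Where to hold the rotor: on its axis, middle of its grip head, 64 mm above its foot (114 mm above the bench at the start). Rotor: one piece of aluminium, 0.6 to 0.84 kg, 84 mm high, z up its axis. Grip head: eight-sided, 46 mm across flats (facing +-x, +-y and the diagonals), 44 to 84 mm above the foot; bore 14.4 mm right through. Under it, 24 to 36 mm up, a wheel of tube sockets 106 mm wide.
- rotor_foot (a point): Centre of the flat underside of the rotor's foot (flange 44 mm wide), axes as rotor_grip; rests on the shoulder at the start. Bayonet in it: a lip hooks under the pin (1.75 mm play up and down). Turning the rotor anticlockwise from above, easily, by 0.2 to 1.4 rad (not known beforehand) brings the pin to a hard stop; within 0.08 rad of the stop, slots let the pin through and it lifts off.
- tray: Shallow stainless tray, 180 x 230 mm, 22 mm high, walls and floor 3 mm thick, fixed to the bench. Origin: centre of its underside; x along the short side, y along the long side. A steel spatula lies along its +x wall, 60 to 80 mm from the middle.
- beaker: Bystander: glass beaker 60 mm wide, 78 mm high; origin at the centre of its base.
- loose_tube_a: Bystander: small plastic tube, 41 mm long, lying on the bench.
- loose_tube_b: Bystander: small plastic tube, 41 mm long, lying on the bench.
- spatula_in_tray: Bystander: steel spatula, 158 mm long, 4 mm high, lying in the tray along its +x wall; origin at its middle.
There are look-alikes about, which are no part of the job. Leave any red look-alike of the part that bears rotor_grip alone.

How it is judged:
On the way, in this order (a step that is already met when the one before it is completed fails the run):
1. The rotor is off the bayonet and is being drawn up along the spindle: its foot 25 to 80 mm above the shoulder, its axis within 5 mm of the spindle's (z of rotor_foot in the frame of drive between 0.075 and 0.13 m and horizontal distance between rotor_foot and spindle_tip below 0.005 m), for 0.1 s.
2. The rotor is clear of the spindle's open end (z of rotor_foot in the frame of spindle_tip above 0.002 m), for 0.1 s.
At the end, for the whole second after the job is handed in: The rotor stands upright (within 0.08 rad) and still on its foot on the tray's floor, the foot inside the tray's walls, released (z of rotor_foot in the frame of tray between 0 and 0.007 m and x of rotor_foot in the frame of tray between -0.068 and 0.068 m and y of rotor_foot in the frame of tray between -0.093 and 0.093 m and angle between rotor_foot's own z axis and vertical below 0.08 rad and linear speed of rotor below 0.02 m/s and contact force between tray and rotor above 0.5 N); the robot touches nothing.
It fails at once if The rotor is forced: more than 30 N between it and the drive unit with its spindle and pin (contact force between rotor and drive above 30 N).
It fails at once if The rotor is set down hard: more than 60 N between it and the tray (contact force between rotor and tray above 60 N).
It fails at once if The rotor is tipped more than 0.35 rad (angle between rotor_foot's own z axis and vertical above 0.35 rad).
It fails at once if A bystander is moved more than 30 mm (distance of any of beaker, loose_tube_a, loose_tube_b, spatula_in_tray from where it was at the start of the episode above 0.03 m).
It also fails if it takes over 72 s, if anything falls off the work surface, if the arm or the gripper's body presses on something with over 40 N, if the wrist force passes 120 N, or if a joint passes its speed limit or range.

### The arm

A 6-joint arm with a two-finger parallel gripper is mounted at the origin on a cart in front of the work surface, level with it; the furniture and walls round the work are solid. World frame = base frame: x ahead of the robot, y to its left, z up, the work surface at z = 0. Lengths are in m, angles in rad, forces in N, time in s.
With the tool pointing down it reaches from about 0.275 to 0.825 m from the base axis. Payload 4.9 kg.
Tool frame: the origin (TCP) lies midway between the tips of the shut fingers; the grasp point (between the pads) lies 19 mm behind it (grip_point_offset is the distance from the TCP to the grasp point, in m); z points along the fingers, y is the line along which they close (so a half turn about z gives the same grasp; the last joint's range is limited). The gripper opens to 85 mm and grips with 20 to 120 N. Pads are 22 mm wide; open, the fingers measure 114 mm over their backs; the gripper's body (76 mm by 85 mm) begins 54 mm behind the grasp point. The pads swing forward as they close: fully open they stand 13 mm farther back than shut.
Start: joints at [1.052, 0.326, -0.193, 1.052, 0, 1.437], TCP at [0.206, 0.51, 0.231] pointing down, gripper open.
Joint ranges: [-2.65, 2.65], [-0.97, 1.79], [-1.3, 1.35], [-1.93, 2.1], [-1.47, 1.37], [-3.14, 3.14]. Speed limits (rad/s): [2.57, 2.57, 3.14, 3.14, 3.14, 3.14].

### API

Orientations are given as a rotation vector (axis times angle).
In Python, from cell import * gives the robot as it stands. Calls block until the motion is done:
- movep(position, orientation): joint-space move of the TCP to a pose.
- move_l(position, velocity=0.15, rot=None, until_force=None): straight line of the TCP; rot=None keeps the orientation; velocity is the mean speed in m/s. With until_force (N) it stops when the force on the tool has changed by that much, and returns True; else False.
- set_joints(angles): joint-space move.
- let_go() and grab(newtons=None): open the fingers fully, or close them until they stop; newtons is the grip in N (None keeps the last).
- sleep(seconds).
- ik(position, orientation): joint angles nearest the present ones, or None.
- get_state(): the state.
- grab_frame(name): name is "side" or "top" or "wrist"; returns a dict with "img" (400x640x3 uint8, red, green, blue), "fx", "fy", "cx", "cy" (pixels), "k1" (the pictures are not rectified: a ray, as slopes to the right and down, at radius r is drawn at 1 + k1 r^2 times it, then the intrinsics apply), "cam_to_world" (4x4, takes a point from camera to world coordinates); the wrist camera has in their place "T_tool_cam" (4x4, takes a point from camera to tool coordinates, whose origin is the TCP and whose axes are the flange's). Camera axes: x right, y down, z forward; pixel columns grow to the right and rows downward; lengths in m; the calibration is good to about 2 mm. A picture is of the moment at which its call begins: read the wrist's pose just before it. There is no depth.
A pose or a line that the arm cannot do raises MotionError and nothing moves.
- sign_off(): hands the job in; it is judged then, once.
Trained networks look in the newest picture that a camera, given by its name, has taken for a name from the list of things; names that differ only in an ending like _2 or _b are one class to them, and where a whole thing is asked for, a point or a joint stands for the part that bears it (a point fixed in the world has none). Each returns a list of dicts, best first, with "score" (0 to 1); they miss things now and then, are a little off and sometimes report something else, mostly with a low value. They report only what shows in the picture. A call takes as long as a camera call. They do not tell look-alikes from the thing itself.
- spot_in(camera, name): "centre" ([column, row] in pixels, amid what is visible of it).
- silhouettes(camera, name): "mask" (400x640 bool, what is visible of it) and "centre" ([column, row] in pixels, amid what is visible of it).
- tip_of(camera, name): "centre" ([column, row] in pixels: a listed point, or the origin of a listed thing).
The state is a dict: "clock": time; "q": joint angles; "joint_velocities": joint speeds; "tau": joint torques, N m; "position": TCP position; "eef_rot": TCP orientation; "contact_force": force on the tool from outside, world axes, zero at the start; "wrist_torque": the same for the moment, N m; "finger_gap": opening from 0.0 (shut) to 1.0 (fully open); "grasp_force": force on a finger pad.
Only numpy, scipy, OpenCV 4.12 (cv2) and the standard library are available. Lean on these libraries where they do the work, as an engineer would, in place of code of your own. Each camera call takes 0.05 s, during which the arm holds its last target. There are 200 camera calls.

## Working session

There is one attempt and no reset: what is moved stays moved. The work goes in short steps, each a Python script; the robot and the scene stay as the last script left them, time stands still between calls to the robot, and variables do not carry over. Pictures are saved under pics/ and viewed, at most 10 in all, crops included, and the job is handed in when it is done.

```bash
mkdir -p pics; cat > h.py <<'E'
from cell import *
import numpy as np, cv2
from scipy.spatial.transform import Rotation as R
def ray(f,px,T):
    p=cv2.undistortPoints(np.array([[px]],float),np.array([[f['fx'],0,f['cx']],[0,f['fy'],f['cy']],[0,0,1]]),np.array([f['k1'],0,0,0]))[0,0]
    d=T[:3,:3]@np.array([p[0],p[1],1]); return T[:3,3],d/np.linalg.norm(d)
def atz(f,px,z,T=None):
    o,d=ray(f,px,f['cam_to_world'] if T is None else T); return o+d*(z-o[2])/d[2]
def wristT(s,f):
    T=np.eye(4);T[:3,:3]=R.from_rotvec(s['eef_rot']).as_matrix();T[:3,3]=s['position'];return T@f['T_tool_cam']
E
cat > a.py <<'E'
from h import *
Z=dict(rotor_grip=.114,rotor_foot=.05,spindle_tip=.138,tray=0,drive=0,beaker=0,loose_tube_a=.005,spatula_in_tray=.005)
F={}
for c in('side','top'):
    F[c]=f=grab_frame(c); cv2.imwrite(f'pics/{c}0.png',f['img'][...,::-1])
    for n,z in Z.items():
        for d in tip_of(c,n)[:4]: print(c,n,round(d['score'],2),np.round(d['centre'],1),np.round(atz(f,d['centre'],z),4))
s=get_state();print(s['position'],s['eef_rot'],s['clock'],s['finger_gap'])
E
python3 a.py
```

```text
side rotor_grip 0.93 [316.8 169.9] [ 0.5666 -0.2273  0.114 ]
side rotor_grip 0.74 [370.7 175.5] [ 0.3961 -0.1781  0.114 ]
side rotor_foot 0.84 [369.  193.2] [ 0.3995 -0.185   0.05  ]
side rotor_foot 0.65 [314.  191.7] [ 0.5758 -0.1979  0.05  ]
side rotor_foot 0.53 [320.  203.9] [ 0.5537 -0.1075  0.05  ]
side tray 0.66 [340.7 269.2] [0.4925 0.176  0.    ]
side drive 0.67 [316.3 204. ] [ 0.5699 -0.21    0.    ]
side beaker 0.84 [267.8 221.2] [ 0.7152 -0.0887  0.    ]
side loose_tube_a 0.54 [356.5 239.7] [0.4467 0.0328 0.005 ]
side loose_tube_a 0.4 [296.3 232.3] [ 0.6209 -0.01    0.005 ]
side spatula_in_tray 0.5 [317.  263.8] [0.5542 0.1585 0.005 ]
top rotor_grip 0.87 [398.1 194.8] [ 0.5616 -0.2012  0.114 ]
top rotor_grip 0.7 [440.4 272.2] [ 0.3897 -0.2932  0.114 ]
top rotor_foot 0.94 [435.4 267.3] [ 0.3943 -0.2996  0.05  ]
top rotor_foot 0.64 [393.4 196.3] [ 0.5629 -0.2018  0.05  ]
top spindle_tip 0.92 [399.5 194.2] [ 0.5611 -0.1998  0.138 ]
top tray 0.62 [237.9 227.8] [0.4894 0.177  0.    ]
top tray 0.35 [400.1 194.9] [ 0.5699 -0.2273  0.    ]
top drive 0.57 [388.4 196.8] [ 0.5652 -0.1979  0.    ]
top beaker 0.74 [348.8 140.7] [ 0.7069 -0.1002  0.    ]
top loose_tube_a 0.67 [393.2 197. ] [ 0.5643 -0.2091  0.005 ]
top loose_tube_a 0.53 [307.9 177.6] [0.6134 0.0025 0.005 ]
top loose_tube_a 0.37 [308.9 247.8] [4.397e-01 4.000e-04 5.000e-03]
top loose_tube_a 0.3 [348.5 136.7] [ 0.716  -0.0992  0.005 ]
top spatula_in_tray 0.63 [238.9 201.1] [0.5556 0.1739 0.005 ]
[0.20645748 0.5098172  0.23128851] [-6.00816830e-01 -3.08358476e+00 -6.92072735e-05] 0.9 1.0038384788777654
```

View pics/top0.png

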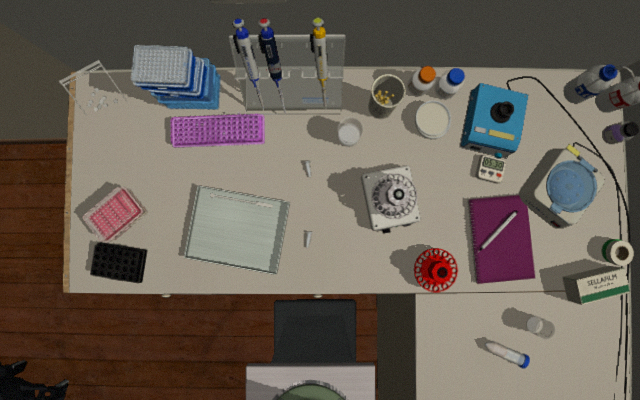

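View pics/side0.png

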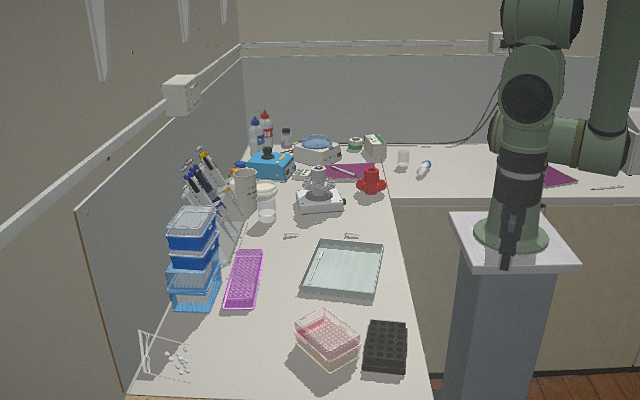

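Real rotor is the grey one (top view px 398,195), at ≈(0.5615,-0.2005); the red one (436,268) is a look-alike. The tray is at (0.49,0.177), slightly turned, with the spatula along its far side (239,201).

```bash
cat >> h.py <<'E'
def rot(y): return (R.from_euler('z',y)*R.from_euler('y',np.pi)).as_rotvec()
E
python3 - <<'E'
from h import *
p=[.535,-.2,.33]
for y in np.arange(-3,3.2,.5):
    q=ik(p,rot(y)); print(round(y,1), None if q is None else np.round(q,2))
movep(p,rot(0)) 
s=get_state();f=grab_frame('wrist');T=wristT(s,f)
print(s['clock'],s['q'],f['T_tool_cam'])
cv2.imwrite('pics/w0.png',f['img'][...,::-1])
for n,z in dict(rotor_grip=.114,rotor_foot=.05,spindle_tip=.138,drive=0).items():
    for d in tip_of('wrist',n)[:3]: print(n,round(d['score'],2),np.round(d['centre'],1),np.round(atz(f,d['centre'],z,T),4))
E
```

```text
-3.0 [-0.49  0.32  0.06  1.3   0.    2.51]
-2.5 [-0.49  0.32  0.06  1.3   0.    2.01]
-2.0 [-0.49  0.32  0.06  1.3   0.    1.51]
-1.5 [-0.49  0.32  0.06  1.3   0.    1.01]
-1.0 [-0.49  0.32  0.06  1.3   0.    0.51]
-0.5 [-0.49  0.32  0.06  1.3   0.    0.01]
0.0 [-0.49  0.32  0.06  1.3   0.   -0.49]
0.5 [-0.49  0.32  0.06  1.3  -0.   -0.99]
1.0 [-0.49  0.32  0.06  1.3   0.   -1.49]
1.5 [-0.49  0.32  0.06  1.3   0.   -1.99]
2.0 [-0.49  0.32  0.06  1.3   0.   -2.49]
2.5 [-0.49  0.32  0.06  1.3   0.   -2.99]
3.0 [-0.49  0.32  0.06  1.3   0.    2.8 ]
3.675 [-4.85751799e-01  3.24679572e-01  5.59649294e-02  1.30231317e+00
  1.75116215e-04 -4.86889320e-01] [[-1.86641141e-03 -9.47146248e-01 -3.20796667e-01  8.11926766e-02]
 [ 9.99997959e-01 -1.51949232e-03 -1.33176619e-03 -3.89843436e-04]
 [ 7.73929278e-04 -3.20798498e-01  9.47147150e-01 -1.41393234e-01]
 [ 0.00000000e+00  0.00000000e+00  0.00000000e+00  1.00000000e+00]]
rotor_grip 0.97 [225.9  24.4] [ 0.3956 -0.2908  0.114 ]
rotor_grip 0.75 [321.9 191.2] [ 0.5655 -0.1974  0.114 ]
rotor_grip 0.74 [322. 199.] [ 0.5746 -0.1973  0.114 ]
rotor_foot 0.95 [239.1  36.5] [ 0.3984 -0.2927  0.05  ]
spindle_tip 0.97 [321.3 197. ] [ 0.5643 -0.1982  0.138 ]
drive 0.58 [566.9 162.8] [0.5567 0.1658 0.    ]
```

View pics/w0.png

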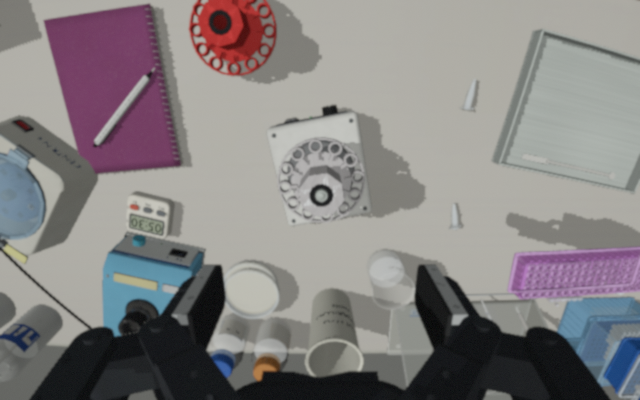

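The wrist view confirms the grey rotor (bore at 321,196) with the red one at (222,22). Next, closer views at opposite yaws cancel the hand-eye error.

```bash
python3 - <<'E'
from h import *
p=[.5625,-.2,.25]; tiles=[]
for y in (0,-1.57,1.57):
    movep(p,rot(y)); sleep(.3)
    s=get_state();f=grab_frame('wrist');T=wristT(s,f)
    for n,z in dict(rotor_grip=.114,spindle_tip=.138).items():
        for d in tip_of('wrist',n)[:2]: print(y,n,round(d['score'],2),np.round(d['centre'],1),np.round(atz(f,d['centre'],z,T),4))
    # metric ortho warp at head-top plane z=.134, 0.2mm/px... window 80mm
    K=np.array([[f['fx'],0,f['cx']],[0,f['fy'],f['cy']],[0,0,1]])
    g=np.arange(400)*.0002-.04
    X,Y=np.meshgrid(p[0]+g,p[1]+g); P=np.stack([X,Y,np.full_like(X,.134)],-1).reshape(-1,3)
    Ti=np.linalg.inv(T); px=cv2.projectPoints(P,cv2.Rodrigues(Ti[:3,:3])[0],Ti[:3,3],K,np.array([f['k1'],0,0,0.]))[0].reshape(400,400,2).astype(np.float32)
    w=cv2.remap(f['img'],px,None,cv2.INTER_CUBIC); cv2.line(w,(200,0),(200,399),(255,0,0),1);cv2.line(w,(0,200),(399,200),(0,255,0),1)
    if y!=0: tiles.append(w)
cv2.imwrite('pics/w1.png',np.hstack(tiles)[...,::-1]); print(get_state()['clock'])
E
```

```text
0 rotor_grip 0.63 [322.9 184. ] [ 0.5629 -0.1985  0.114 ]
0 spindle_tip 0.97 [326.1 192. ] [ 0.5625 -0.1962  0.138 ]
0 spindle_tip 0.68 [634.1  99. ] [0.4865 0.0434 0.138 ]
-1.57 rotor_grip 0.94 [320.7 185.4] [ 0.5648 -0.1994  0.114 ]
-1.57 rotor_grip 0.89 [162.  262.8] [ 0.4149 -0.2751  0.114 ]
-1.57 spindle_tip 0.96 [320.8 194.5] [ 0.5648 -0.1998  0.138 ]
1.57 rotor_grip 0.62 [508.1  61.4] [ 0.4155 -0.3034  0.114 ]
1.57 spindle_tip 0.89 [322.5 198.9] [ 0.5617 -0.1978  0.138 ]
9.7583
```

View pics/w1.png

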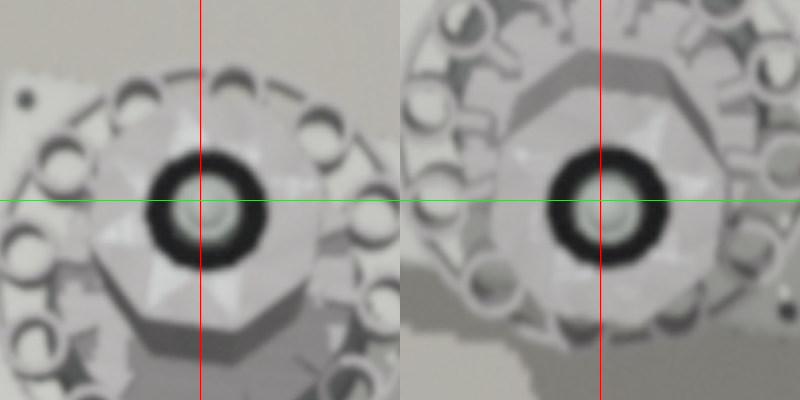

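Bore centre (206,210)/(208,206) of the two 0.2 mm/px ortho tiles gives an axis at ≈(0.5635,-0.1986). The octagon's edges are turned about +8°. Now I'll go down and grip lightly.

```bash
python3 - <<'E'
from h import *
c=[.5635,-.1986]; y=0.14-np.pi/2
def st(t):
    s=get_state();print(t,round(s['clock'],2),np.round(s['position'],4),'F',np.round(s['contact_force'],2),'M',np.round(s['wrist_torque'],3),round(s['finger_gap'],3),np.round(s['grasp_force'],1))
movep(c+[.22],rot(y)); st('above')
print(move_l(c+[.115],.12)); 
print(move_l(c+[.093],.04,until_force=6)); sleep(.3); st('down')
grab(20); sleep(.4); st('grip')
E
```

```text
above 12.3 [ 0.5635 -0.1986  0.22  ] F [ 0.12 -0.34 -0.12] M [-0.003 -0.009  0.024] 0.996 0.0
False
False
down 14.32 [ 0.5637 -0.1987  0.0932] F [-0.34 -0.33  0.27] M [-0.01  -0.046 -0.07 ] 1.004 0.0
grip 15.17 [ 0.5633 -0.1987  0.0931] F [-2.27 -0.16  3.9 ] M [-0.06   0.514 -0.009] 0.536 24.0
```

```bash
cat >> h.py <<'E'
def avg(n=5,dt=.01):
    v=[]
    for _ in range(n):
        s=get_state(); v.append(np.r_[s['contact_force'],s['wrist_torque'],s['tau'][5],s['q'][5]]); sleep(dt)
    return np.mean(v,0),np.std(v,0),s
E
python3 - <<'E'
from h import *
np.set_printoptions(precision=3,suppress=True)
grab(40); sleep(.3)
m,sd,s=avg(20); print('base',m,'sd',sd,s['clock'],s['finger_gap'])
q=np.array(s['q'])
for i in range(10):
    q[5]-=.01; set_joints(q); m,_,s=avg(); print(round(s['clock'],2),round(q[5],3),m)
    if abs(m[5])>.15: break
E
```

```text
base [-3.51  -0.345  5.3   -0.063  0.776 -0.008 -0.016  0.968] sd [0.617 0.426 0.524 0.027 0.031 0.034 0.    0.   ] 15.8417 0.5361168369885049
16.13 0.958 [-2.676 -0.695  4.001 -0.121  0.544 -0.028 -0.03   0.958]
16.43 0.948 [-2.12  -0.58   3.265 -0.218  0.4   -0.036 -0.031  0.948]
16.72 0.938 [-1.379 -1.259  2.794 -0.355  0.264 -0.013 -0.034  0.938]
17.01 0.928 [-0.553 -1.862  1.696 -0.479  0.079 -0.023 -0.038  0.928]
17.3 0.918 [-0.001 -2.451  0.8   -0.575 -0.095 -0.041 -0.046  0.918]
17.59 0.908 [ 1.291 -3.273  0.212 -0.702 -0.328 -0.027 -0.049  0.908]
17.88 0.898 [ 2.037 -3.026 -0.753 -0.774 -0.531 -0.04  -0.054  0.898]
18.18 0.888 [ 2.011 -3.237 -1.574 -0.754 -0.663 -0.043 -0.055  0.888]
18.47 0.878 [ 2.614 -2.924 -0.882 -0.682 -0.705 -0.033 -0.051  0.878]
18.76 0.868 [ 2.54  -2.322 -0.828 -0.618 -0.752 -0.033 -0.046  0.868]
```

```bash
python3 - <<'E'
from h import *
np.set_printoptions(precision=3,suppress=True)
s=get_state();q=np.array(s['q']); q0=q[5]; last=[s['tau'][5]]*3; i=0
while q0-q[5]<1.4:
    q[5]-=.015; set_joints(q); m,_,s=avg(2,.005); i+=1
    d=m[6]-np.mean(last)
    stop=abs(d)>.04 or abs(m[6])>.14 or np.hypot(m[0],m[1])>10 or abs(m[5])>.14 or abs(m[2])>12
    if i%8==0 or stop or abs(d)>.015: print(round(s['clock'],2),m)
    if stop: break
    last=last[1:]+[m[6]]
E
```

```text
20.89 [ 1.55  -2.793 -0.398 -0.613 -0.401 -0.017 -0.042  0.748]
23.02 [ 2.806 -2.632 -1.249 -0.474 -0.667  0.035 -0.039  0.628]
25.16 [ 2.661 -2.088 -0.109 -0.469 -0.633 -0.017 -0.039  0.508]
27.29 [ 2.04  -1.908 -1.017 -0.353 -0.649 -0.019 -0.038  0.388]
29.43 [ 2.169 -0.843 -1.585 -0.254 -0.686 -0.03  -0.037  0.268]
31.56 [ 3.218 -1.919 -1.952 -0.168 -0.684 -0.048 -0.036  0.148]
33.69 [ 2.726 -0.799 -1.056 -0.105 -0.749 -0.036 -0.036  0.028]
34.76 [ 2.183  0.174  0.224  0.108 -0.612 -0.054 -0.076 -0.032]
35.02 [ 2.366  0.628 -0.238  0.19  -0.531 -0.119 -0.129 -0.047]
```

```bash
python3 - <<'E'
from h import *
np.set_printoptions(precision=3,suppress=True)
q=np.array(get_state()['q']); q[5]+=.02; set_joints(q); m,_,s=avg(4); print(round(s['clock'],2),m)
p=np.array(s['position'])
for dz in (.002,.004,.008,.014):
    r=move_l([p[0],p[1],p[2]+dz],.015,until_force=14); m,_,s=avg(4); print(dz,r,round(s['clock'],2),s['position'],m,s['finger_gap'])
    if r: break
E
```

```text
35.31 [ 1.177  0.007  0.008  0.106 -0.427 -0.045 -0.026 -0.027]
0.002 False 35.62 [ 0.563 -0.199  0.095] [ 3.433 -1.165 -8.222 -0.36  -0.933 -0.068 -0.044 -0.027] 0.5381169475374579
0.004 False 35.94 [ 0.563 -0.198  0.097] [ 3.684 -1.642 -9.302 -0.421 -0.879 -0.037 -0.044 -0.027] 0.5327364445027389
0.008 False 36.39 [ 0.563 -0.198  0.101] [ 2.682 -1.508 -6.636 -0.288 -0.634 -0.012 -0.035 -0.027] 0.5302245663750608
0.014 False 36.98 [ 0.563 -0.198  0.107] [ 1.674 -0.241 -5.727 -0.167 -0.445 -0.001 -0.019 -0.027] 0.5345922207971698
```

```bash
python3 - <<'E'
from h import *
np.set_printoptions(precision=3,suppress=True)
p=np.array(get_state()['position'])
for z in (.135,.185,.222):
    r=move_l([p[0],p[1],z],.06,until_force=10); m,_,s=avg(4); print(z,r,round(s['clock'],2),s['position'],m,s['finger_gap'])
    if r: break
f=grab_frame('side'); cv2.imwrite('pics/s1.png',cv2.resize(f['img'][110:290,200:420],None,fx=3,fy=3)[...,::-1])
f=grab_frame('top')
for d in tip_of('top','tray')[:2]+tip_of('side','tray')[:1]: print(d)
E
```

```text
0.135 False 37.62 [ 0.563 -0.198  0.135] [ 0.406  0.044 -7.14  -0.015  0.008 -0.001 -0.    -0.027] 0.532972418512745
0.185 False 38.64 [ 0.563 -0.198  0.184] [-0.127  0.25  -6.945  0.004 -0.012 -0.011 -0.    -0.027] 0.5321516628913556
0.222 False 39.44 [ 0.563 -0.198  0.222] [ 0.123  0.47  -7.329  0.013  0.007 -0.002 -0.    -0.027] 0.5328421496543024
{'centre': [239.2, 225.3], 'score': 0.97}
{'centre': [312.7, 251.0], 'score': 0.51}
{'centre': [341.2, 270.5], 'score': 0.58}
```

View pics/s1.png

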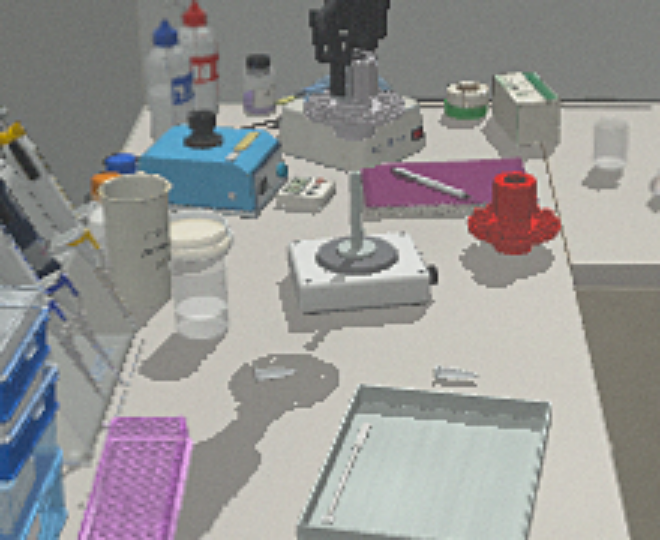

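The spindle (118,70→ base at 357,250 in the crop) stands bare and the drive hasn't moved. The rotor hangs upright in the gripper. Next I'll carry it over and set it down.

```bash
python3 - <<'E'
from h import *
np.set_printoptions(precision=3,suppress=True)
c=[.481,.177]
move_l(c+[.222],.13); move_l(c+[.075],.08); sleep(.2)
m,_,s=avg(6); print(round(s['clock'],2),s['position'],m)
move_l(c+[.053],.04); sleep(.2)
r=move_l(c+[.038],.012,until_force=3); m,_,s=avg(6); print(r,round(s['clock'],2),s['position'],m)
if r:
    let_go(); sleep(.2); m,_,s=avg(4); print(round(s['clock'],2),s['position'],m,s['finger_gap'])
    move_l(c+[.16],.08); print(move_l(c+[.25],.15))
    for k in('side','top'):
        f=grab_frame(k); cv2.imwrite(f'pics/{k}2.png',cv2.resize(f['img'][130:310,230:450] if k=='side' else f['img'][150:300,150:340],None,fx=3,fy=3)[...,::-1])
        for n,z in dict(rotor_foot=.003,rotor_grip=.067,tray=0).items():
            for d in tip_of(k,n)[:2]: print(k,n,round(d['score'],2),atz(f,d['centre'],z))
    print(get_state()['clock'])
E
```

```text
44.98 [0.481 0.177 0.075] [ 0.099  0.086 -6.407  0.012 -0.008 -0.005 -0.     0.644]
True 46.62 [0.481 0.177 0.046] [-0.221 -0.542  6.373  0.051 -0.03   0.005  0.002  0.644]
47.33 [0.479 0.177 0.045] [-0.005 -0.143  0.346 -0.014  0.001 -0.007  0.     0.644] 1.0001409753451913
False
side rotor_foot 0.66 [0.49  0.175 0.003]
side rotor_foot 0.58 [ 0.389 -0.286  0.003]
side rotor_grip 0.98 [0.479 0.182 0.067]
side rotor_grip 0.83 [ 0.39  -0.283  0.067]
side tray 0.64 [0.488 0.18  0.   ]
top rotor_foot 0.96 [0.479 0.18  0.003]
top rotor_foot 0.78 [ 0.389 -0.307  0.003]
top rotor_grip 0.9 [ 0.392 -0.3    0.067]
top rotor_grip 0.57 [0.481 0.166 0.067]
top tray 0.59 [0.493 0.177 0.   ]
50.0833
```

View pics/side2.png

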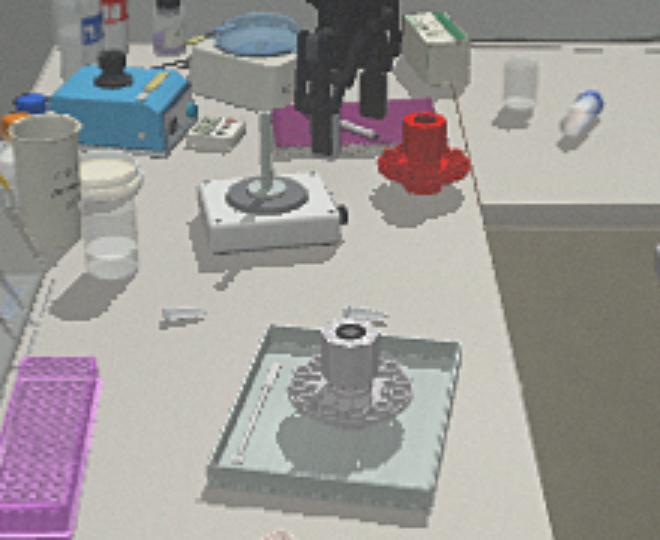

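The rotor stands upright in the middle of the tray (350,370 in the crop). The gripper is clear of it, and the spatula, tubes and beaker haven't moved.

```bash
python3 -c "
from cell import *
print(sign_off())"
```

```text
the job is handed in; nothing more can be done
None
```

The rotor is off the drive and standing upright, released, on the tray floor about 10 mm from the middle; I handed the job in at about 50 s, and the hand-in call returned no verdict.

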